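# Slide the neck support onto its bench spigot

## Robot

A 6-joint arm with a two-finger parallel gripper is mounted at the origin on the work surface. World frame = base frame: x ahead of the robot, y to its left, z up, the work surface at z = 0. Lengths are in m, angles in rad, forces in N, time in s.
With the tool pointing down it reaches from about 0.35 to 0.85 m from the base axis. Payload 8.1 kg.
Tool frame: the origin (TCP) lies between the finger pads; the fingertips stand 8 mm ahead of it and the grasp point (between the pads) lies 11 mm behind it (robot.tip_reach is the y of the fingertips in the tool frame, in m); y points along the fingers, z is the direction in which the jaws open and shut, and the axes are right-handed (so a half turn about y gives the same grasp; the last joint's range is limited). The gripper opens to 93 mm and grips with 3 to 60 N. Pads are 15 mm wide; open, the fingers measure 128 mm over their backs; the gripper's body (75 mm by 188 mm) begins 65 mm behind the grasp point.
Start: joints at [-1.412, 0.13, 1.488, -0, 1.523, -0.085], TCP at [0.145, -0.582, 0.194] pointing down, gripper open.
Joint ranges: [-2.96, 2.96], [-0.89, 2.26], [0.02, 2.5], [-1.34, 4.48], [0, 2.73], [-2.66, 2.66]. Speed limits (rad/s): [2.39, 2.39, 2.79, 3.14, 3.14, 3.14].

## Interface

Orientations are given as a rotation vector (axis times angle).
In Python, from plant import robot gives the robot as it stands.
- The arm moves only by the tool carry_out, never from a script. Its argument "increments" is a list of rows, each an object with "linear": the shift along the tool's x, y, z in m, a list of three; "yaw": the turn about the tool's y in rad. A call has 1 to 5 rows; each row is the pose to reach, as a shift and turn from the pose measured when the call began, along the tool's axes at that moment; what a row does not reach only later rows make up. A row lasts 1/8 s, in which the tool goes at most 62.5 mm and 10.7 degrees, less where a joint would pass 70% of its speed; a pose out of reach is approached as far as the arm can. A call with a gripper value outside its range is refused whole. "gripper" is the opening, from 0 (shut) to 1 (fully open), set as the call begins (left out, the last holds). The fingers move at their own pace and stop on an object; "newtons" is the grip in N (left out, the last holds). Time passes only in rows, so rows that repeat a pose let the fingers close. It gives the time, the measured TCP pose, the force and the opening at its end, in the units of the state.
- robot.read_state(): the state, without advancing time (a new reading comes with each control period).
- robot.read_camera(name): name is "scene" or "top" or "wrist"; returns the picture (420x560x3 uint8, blue, green, red); there is no depth.
- robot.camera_params(name): a dict with "fov_y" (degrees; the focal length in pixels is half the picture's height over the tangent of half this angle, whatever the lens; pixels are square), "cx", "cy" (the principal point, pixels), "R" (3x3) and "t" (3): a world point X has camera coordinates R X + t. Camera axes: x right, y down, z forward; pixel columns grow to the right and rows downward; lengths in m; the calibration is good to about 2 mm. A picture is of the moment at which its call begins: read the wrist's pose just before it. camera_params takes no time and is no camera call; for the wrist camera it gives the pose at the moment of the call.
- robot.close_job(): hands the job in, once; it reports no verdict.
The state is a dict: "t": time; "q": joint angles; "dq": joint speeds; "joint_torque": joint torques, N m; "tool_pos": TCP position; "orientation": TCP orientation; "force": force on the tool from outside, world axes, zero at the start; "wrist_torque": the same for the moment, N m; "opening": finger opening in m.
Only numpy, scipy, OpenCV 4.12 (cv2) and the standard library are available. Lean on these libraries where they do the work, as an engineer would, in place of code of your own. Each camera call takes 0.05 s, during which the arm holds its last target.

## Task

Slide the rosewood neck support along the bench, keeping it flat on the bench, so that its aluminium sleeve goes over the steel spigot of the bench fixture and comes up against the brass stop ring. Press it home firmly for about a second (about 15 N) so that it beds against the ring, but feel for the ring: it is only clamped by friction and must not be shoved off its setting. Leave the support there, and leave the other tools on the bench alone.

Things in the scene. Friction and masses are not known exactly. Their poses are not given: they have to be found in the camera images.
- neck_support: neck support, loose, 0.3-0.6 kg: red-brown rosewood block 100 mm wide (x), 110 mm long (y), flat sides and ends, wood top at 59.5 mm, two cork strips on top up to 71 mm. Too wide to grip; slides flat if pushed low on an end or side (2-5 N). Origin: centre of underside. Its -y end faces the spigot at the start, within 20 degrees of square, up to 25 mm off line, 30-80 mm short of the tip
- sleeve_mouth (a point): centre of the opening, in the support's -y end, of the aluminium sleeve (outside diameter 48, bore 38 mm) that runs right through the support along y, flush with both ends; axis 32 mm above the underside, mid-width; the wood on either side of it is 26 mm wide. 55 mm from the support's origin along -y; axes as the support's
- fixture: bench fixture, fixed: grey steel housing 70 mm wide (x), 45 deep (y -45 to 0), 60 high, on a dark plate 140 mm wide, 8 thick (y -105 to -15 mm). A level round steel spigot sticks out 100 mm along +y from the housing. Origin: on the bench below the spigot's root; x across, +y out along the spigot: the support is pushed along this -y, with its own y parallel to it
- spigot_tip (a point): centre of the spigot's free end, 100 mm from the fixture's origin along its y, 32 mm above the bench (level with the sleeve's bore); axes as the fixture's. The spigot is 35 mm in diameter (1.5 mm clearance all round in the sleeve); its last 15 mm taper to 24 mm, so the sleeve goes on by itself if less than about 6 mm off line, else it jams
- stop_ring: brass stop ring round the spigot, outside diameter 52 mm, 12 thick, small dark thumbscrew on top. Origin: on the spigot's axis at the ring's +y face, which the sleeve's end meets; axes as the fixture's. That face stands 20 to 50 mm from the housing, differently each time; about 35 N along the spigot makes it slip (it stays where shoved); 3 mm of slip is too much
- leveling_bar: steel fret leveling bar, 25 x 200 x 16 mm high, lying flat, loose bystander; origin at the centre of its underside, y along its length
- crowning_tool: aluminium fret crowning tool, 150 mm long, 20 mm wide and high, lying flat, loose bystander; origin on its underside near mid-length, y along its length
- feeler_gauge: closed brass feeler gauge, 18 x 100 x 12 mm high, lying flat, loose bystander; origin at the centre of its underside, y along its length
- saddle_blank: cream bone saddle blank, 10 x 80 x 12 mm high, lying flat, loose bystander; origin at the centre of its underside, y along its length
There are look-alikes about, which are no part of the job. There is more than one size of the neck_support; the job needs the larger. Several things look just like the fixture: the one meant starts nearest to the robot's base.

How it is judged:
By the outcome, as a careful person would: the job done as asked, in the order asked, and still so for the second after the job is handed in, with the robot touching nothing.
It also fails if it takes over 61 s, if anything falls off the work surface, if the arm or the gripper's body presses on something with over 40 N, if the wrist force passes 120 N, or if a joint passes its speed limit or range.

## Working session

There is one attempt and no reset: what is moved stays moved. The work goes in short steps, Python scripts to look and compute and a tool call to move; the robot and the scene stay as the last step left them, time stands still between calls to the robot, and variables do not carry over. Pictures are saved under pics/ and viewed, and the job is handed in when it is done.

Besides the shell and the picture viewer there is one more tool, called after ">>>" by a JSON object that holds its "method" and its "body". carry_out: Moves the arm, as the interface text tells. Its arguments: {"type":"object","properties":{"increments":{"type":"array","items":{"type":"object","properties":{"linear":{"type":"array","items":{"type":"number"}},"yaw":{"type":"number"}}}},"gripper":{"type":"number"},"newtons":{"type":"number"}},"required":["increments"]}

```bash
ls; mkdir -p pics; python3 - <<'E'
from plant import robot
import cv2,numpy as np
for n in ("scene","top","wrist"):
    p=robot.camera_params(n); print(n,p)
    cv2.imwrite(f"pics/{n}0.png",robot.read_camera(n))
print(robot.read_state(),robot.tip_reach)
E
```

```text
pics
scene {'fov_y': 52.59371263116457, 'cx': 280.5329800336345, 'cy': 211.2887401406966, 'R': array([[-4.78626914e-01,  8.78018311e-01,  3.49629468e-04],
       [ 5.50984041e-01,  3.00663397e-01, -7.78471649e-01],
       [-6.83617483e-01, -3.72404843e-01, -6.27679671e-01]]), 't': array([ 0.32742631, -0.24221865,  1.40726056])}
top {'fov_y': 51.65608847883869, 'cx': 278.7166175395869, 'cy': 203.53665013085592, 'R': array([[-0.02451651, -0.99948449, -0.02072927],
       [-0.98548274,  0.0276472 , -0.16750942],
       [ 0.16799617,  0.0163216 , -0.98565252]]), 't': array([-0.04047685,  0.56843127,  1.0610184 ])}
wrist {'fov_y': 64.98421367726935, 'cx': 283.1156448235847, 'cy': 206.42975539271262, 'R': array([[ 0.24127781, -0.97045375, -0.00213023],
       [-0.94165198, -0.23464671,  0.24131405],
       [-0.23468397, -0.05621779, -0.97044474]]), 't': array([-0.5989149 , -0.02830528,  0.3899577 ])}
{'t': 0.15, 'q': array([-1.41238281e+00,  1.30967484e-01,  1.48899938e+00,  1.18291326e-05,
        1.52299595e+00, -8.53956850e-02]), 'dq': array([ 0.0016475 , -0.00129731, -0.00213843,  0.00189332, -0.0013589 ,
       -0.00085445]), 'joint_torque': array([-7.11047269e-04, -5.60477543e+01, -4.92334270e+01,  7.67092779e-02,
        3.05018784e-02, -1.10809121e-04]), 'tool_pos': array([ 0.14479742, -0.58179777,  0.19355685]), 'orientation': array([-0.256319  ,  2.09331345, -2.09042684]), 'force': array([0.41408721, 0.12037385, 0.40896686]), 'wrist_torque': array([0.04836403, 0.01017949, 0.02515128]), 'opening': 0.09257130022685682} 0.008
```

View pics/scene0.png

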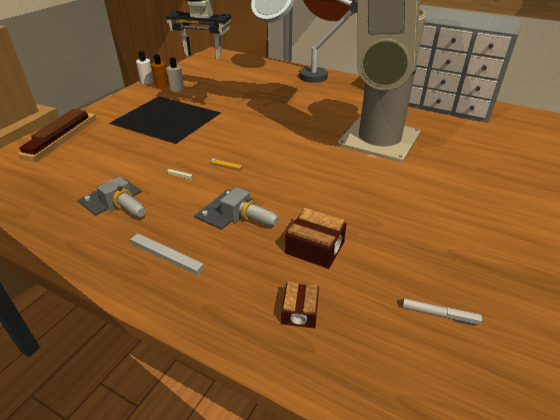

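View pics/top0.png

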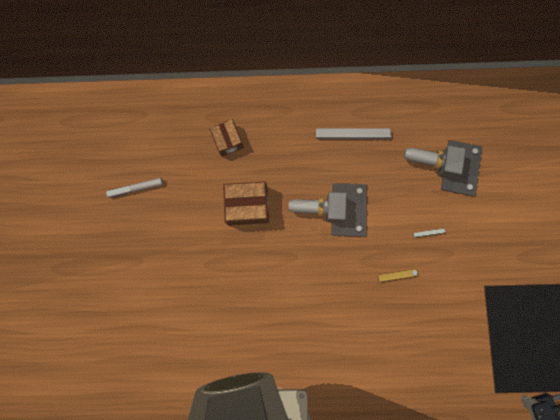

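View pics/wrist0.png

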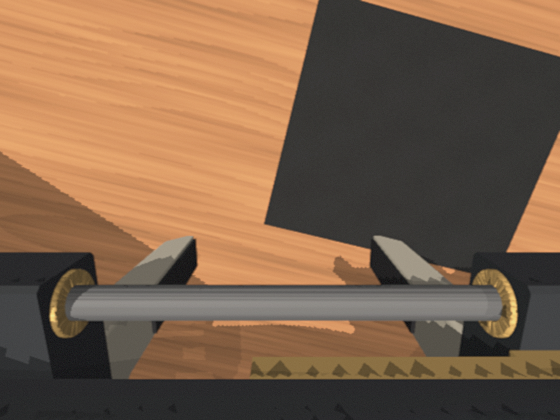

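Top view candidates: supports are the larger at (246,203) and the smaller at (227,137); the job needs the larger one. Fixtures are at (335,206) and (460,165). The base is at about (300,400), so (335,206) is nearer. I'll confirm this in an enlarged crop and with numbers.

```bash
cat > h.py <<'E'
import numpy as np,cv2
def foc(p): return 210/np.tan(np.radians(p["fov_y"]/2))
def ray(p,uv,z):
    d=np.array([(uv[0]-p["cx"])/foc(p),(uv[1]-p["cy"])/foc(p),1.0]); R=p["R"];c=-R.T@p["t"];w=R.T@d
    return c+w*(z-c[2])/w[2]
def proj(p,X):
    c=p["R"]@np.array(X)+p["t"]; return c[:2]/c[2]*foc(p)+np.array([p["cx"],p["cy"]])
E
python3 - <<'E'
from plant import robot
import cv2,numpy as np
from h import *
im=cv2.imread("pics/top0.png")
c=im[170:250,210:380]; cv2.imwrite("pics/crop0.png",cv2.resize(c,None,fx=4.7,fy=4.7,interpolation=cv2.INTER_CUBIC))
im=cv2.imread("pics/scene0.png")
c=im[170:280,190:360]; cv2.imwrite("pics/crop1.png",cv2.resize(c,None,fx=4.7,fy=4.7,interpolation=cv2.INTER_CUBIC))
p=robot.camera_params("top")
for n,uv,z in [("fixA",(337,206),.06),("fixB",(455,160),.06),("sup",(246,203),.071),("small",(227,137),.04)]:
    X=ray(p,uv,z);print(n,X.round(3),np.hypot(*X[:2]).round(3))
for a in [((224,185),(267,182)),((226,223),(268,221))]: 
    X,Y=[ray(p,u,.071) for u in a];print(np.linalg.norm(X-Y))
E
```

```text
fixA [ 0.555 -0.202  0.06 ] 0.59
fixB [ 0.665 -0.507  0.06 ] 0.836
sup [0.567 0.026 0.071] 0.567
small [0.751 0.077 0.04 ] 0.755
0.108876337024591
0.10464071194441231
```

View pics/crop0.png

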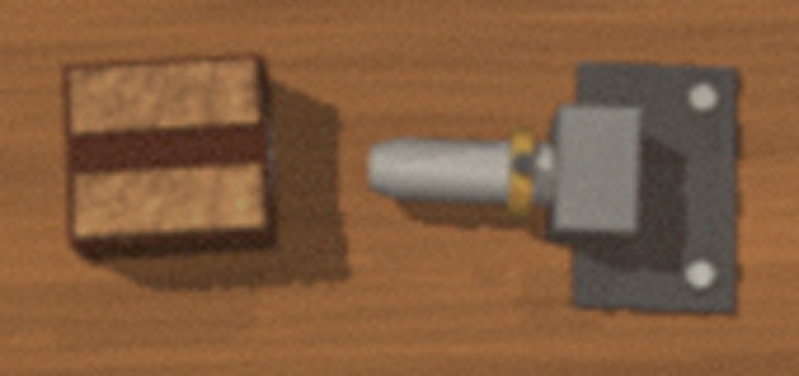

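View pics/crop1.png

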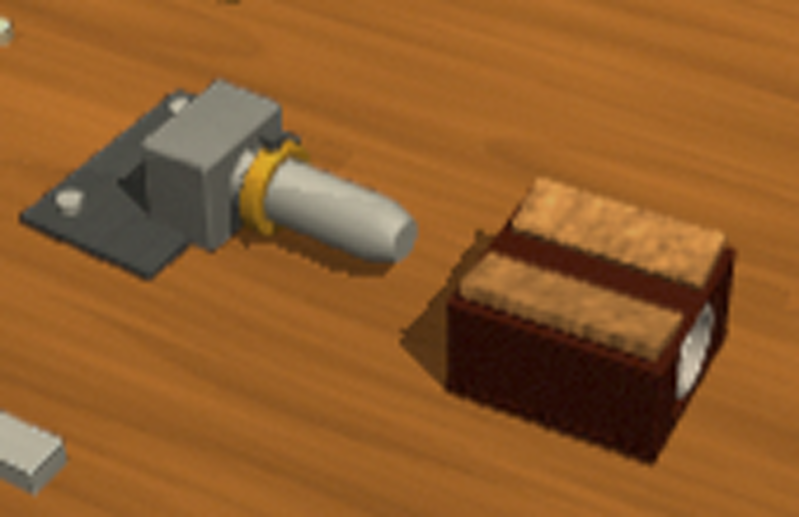

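Confirmed: (246,203) is the large support, about 105 mm wide, and (337,206) is the nearest fixture, 0.59 m against 0.84 m from the base. Next I'll plan a closer wrist-camera look.

```bash
cat >> h.py <<'E'
from scipy.spatial.transform import Rotation as Rn
def tool(s): return Rn.from_rotvec(s["orientation"]).as_matrix()
def plan(s,target,zdir=None):
    """linear in tool axes, yaw so tool z's horizontal heading = zdir angle (deg)"""
    R=tool(s); d=R.T@(np.array(target)-s["tool_pos"])
    out=[d.round(4)]
    if zdir is not None:
        h=np.arctan2(R[1,2],R[0,2]); dy=np.radians(zdir)-h
        dy=(dy+np.pi/2)%np.pi-np.pi/2   # half turn symmetric
        out.append(round(-dy,4))  # tool y is down
        out.append(round(np.degrees(h),2))
    return out
E
python3 - <<'E'
from plant import robot
from h import *
s=robot.read_state(); print(tool(s).round(3)); p=robot.camera_params("wrist"); c=-p["R"].T@p["t"]
print("cam",c,"rel tool",tool(s).T@(c-s["tool_pos"]), "view dir tool",tool(s).T@p["R"][2])
print(plan(s,(0.50,-0.03,0.36),0),plan(s,(0.50,-0.03,0.36),90))
E
```

```text
[[-0.97  -0.     0.241]
 [-0.241  0.001 -0.97 ]
 [-0.    -1.    -0.001]]
cam [ 0.20937392 -0.56597462  0.3841167 ] rel tool [-6.65109130e-02 -1.90551441e-01 -2.63554586e-05] view dir tool [ 2.41457592e-01  9.70411216e-01 -5.50572045e-04]
[array([-0.4779, -0.1658, -0.45  ]), np.float64(-1.327), np.float64(-76.03)] [array([-0.4779, -0.1658, -0.45  ]), np.float64(0.2438), np.float64(-76.03)]
```

>>> {"method": "carry_out", "body": {"increments": [{"linear": [-0.466, -0.026, -0.401], "yaw": 0.244}, {"linear": [-0.466, -0.026, -0.401], "yaw": 0.244}, {"linear": [-0.466, -0.026, -0.401], "yaw": 0.244}, {"linear": [-0.466, -0.026, -0.401], "yaw": 0.244}, {"linear": [-0.466, -0.026, -0.401], "yaw": 0.244}], "gripper": 0.65}}

```text
t: 0.78
tool_pos: [0.3259, -0.3256, 0.2074]
orientation: [-0.001, -2.223, 2.22]
force: [-0.3, -1.4, -0.5]
opening: 0.0604
```

```bash
python3 - <<'E'
from plant import robot
from h import *
s=robot.read_state(); print(s["t"],s["tool_pos"],s["opening"])
print(plan(s,(0.50,-0.08,0.22),90))
E
```

```text
0.775 [ 0.32593518 -0.32557376  0.20735202] 0.06040739426632873
[array([-0.1739, -0.0123, -0.2457]), np.float64(-0.0006), np.float64(-90.03)]
```

>>> {"method": "carry_out", "body": {"increments": [{"linear": [-0.174, -0.012, -0.246]}, {"linear": [-0.174, -0.012, -0.246]}, {"linear": [-0.174, -0.012, -0.246]}, {"linear": [-0.174, -0.012, -0.246]}, {"linear": [-0.174, -0.012, -0.246]}]}}

```text
$.increments[0]: bad value
```

>>> {"method": "carry_out", "body": {"increments": [{"linear": [0, 0, 0]}]}}

```text
$.increments[0]: bad value
```

```bash
python3 - <<'E'
from plant import robot
from h import *
s=robot.read_state(); print(s["t"],s["tool_pos"],s["opening"],s["dq"].round(3))
p=robot.camera_params("wrist"); im=robot.read_camera("wrist"); cv2.imwrite("pics/w1.png",im); np.savez("w1.npz",**p)
E
```

```text
0.775 [ 0.32593518 -0.32557376  0.20735202] 0.06040739426632873 [ 1.015 -0.339  0.243  0.004  0.088  1.005]
```

View pics/w1.png

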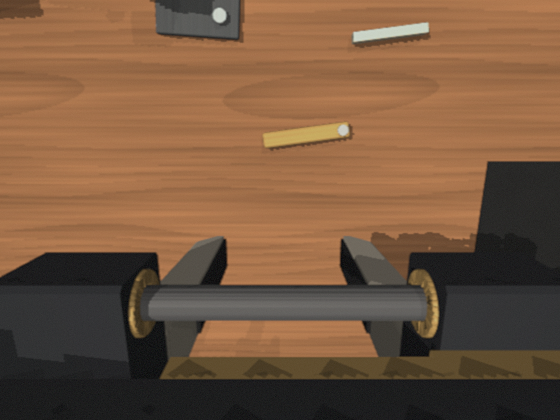

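The call was refused because yaw has to be given explicitly. The picture shows only the fixture's plate corner at (200,15) and bystanders, so the arm still needs to move on.

>>> {"method": "carry_out", "body": {"increments": [{"linear": [-0.17, -0.012, -0.24], "yaw": 0}, {"linear": [-0.17, -0.012, -0.24], "yaw": 0}, {"linear": [-0.17, -0.012, -0.24], "yaw": 0}, {"linear": [-0.17, -0.012, -0.24], "yaw": 0}, {"linear": [-0.17, -0.012, -0.24], "yaw": 0}]}}

```text
t: 1.45
tool_pos: [0.5, -0.0775, 0.2214]
orientation: [-0.002, 2.223, -2.213]
force: [0.6, -0.4, -0.6]
opening: 0.0601
```

>>> {"method": "carry_out", "body": {"increments": [{"linear": [0, 0, 0], "yaw": 0}]}}

```text
t: 1.58
tool_pos: [0.5011, -0.0747, 0.2211]
orientation: [-0.007, 2.221, -2.21]
force: [0.4, -0.5, -0.7]
opening: 0.0602
```

```bash
python3 - <<'E'
from plant import robot
from h import *
s=robot.read_state(); print(s["t"],s["tool_pos"],s["opening"],s["dq"].round(3))
p=robot.camera_params("wrist"); im=robot.read_camera("wrist"); cv2.imwrite("pics/w2.png",im); np.savez("w2.npz",**p)
E
```

```text
1.575 [ 0.50114199 -0.0747105   0.22111316] 0.06024659298278381 [-0.033 -0.011  0.018 -0.027  0.008 -0.023]
```

View pics/w2.png

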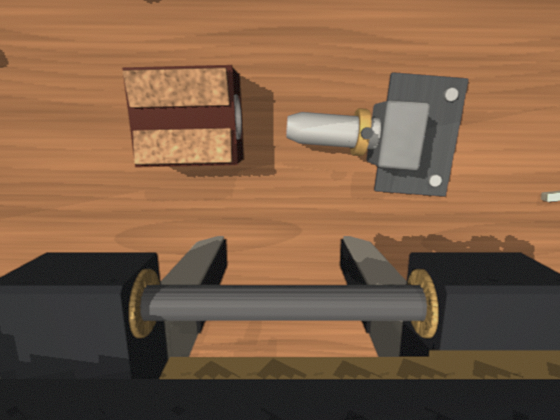

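The view shows the support at (183,116), the spigot at (287–355,130), the ring at (366,133), and the housing top at (405,135). Next I'll segment them and fit edges.

```bash
python3 - <<'E'
from h import *
im=cv2.imread("pics/w2.png")
c=im[55:205,110:480]; cv2.imwrite("pics/c2a.png",cv2.resize(c[:,:185],None,fx=4,fy=4,interpolation=cv2.INTER_CUBIC))
cv2.imwrite("pics/c2b.png",cv2.resize(c[:,165:365],None,fx=4,fy=4,interpolation=cv2.INTER_CUBIC))
hsv=cv2.cvtColor(im,cv2.COLOR_BGR2HSV)
for u,v in [(300,130),(340,130),(366,120),(405,135),(450,130),(180,115),(180,85),(237,150),(239,118),(300,80),(260,150)]: print((u,v),im[v,u],hsv[v,u])
E
```

```text
(300, 130) [201 213 216] [ 24  18 216]
(340, 130) [200 211 214] [ 24  17 214]
(366, 120) [103 180 214] [ 21 132 214]
(405, 135) [151 158 160] [ 23  14 160]
(450, 130) [92 95 94] [40  8 95]
(180, 115) [43 52 93] [  5 137  93]
(180, 85) [ 89 127 171] [ 14 122 171]
(237, 150) [19 24 38] [  8 127  38]
(239, 118) [130 137 143] [ 16  23 143]
(300, 80) [ 78 117 169] [ 13 137 169]
(260, 150) [ 52  76 107] [ 13 131 107]
```

View pics/c2a.png

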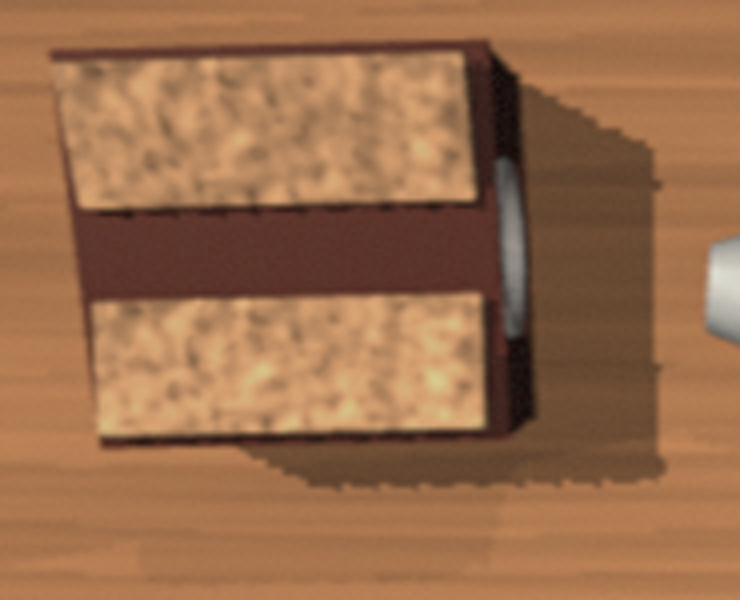

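View pics/c2b.png

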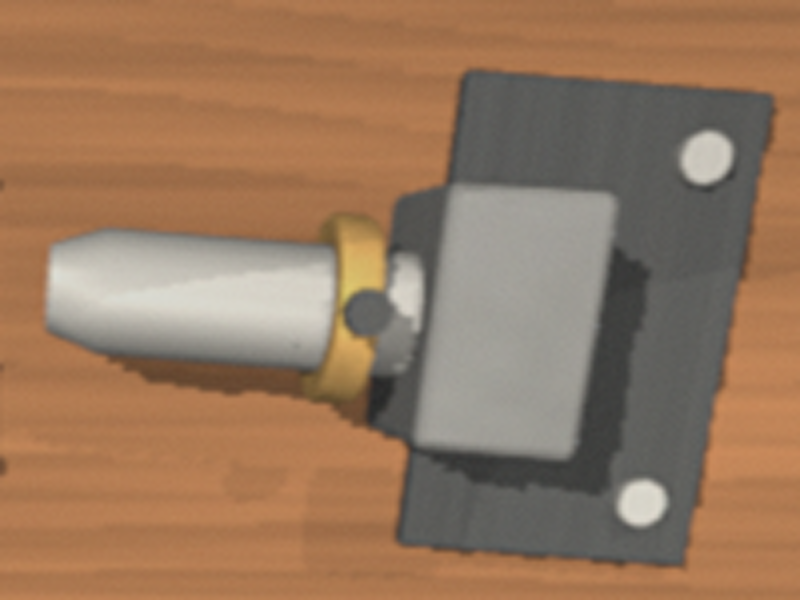

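```bash
cat > m2.py <<'E'
from h import *
p=dict(np.load("w2.npz"))
A=lambda x,y:((x+.5)/4-.5+110,(y+.5)/4-.5+55)
B=lambda x,y:((x+.5)/4-.5+275,(y+.5)/4-.5+55)
def show(n,q,z):
    P=np.array([ray(p,u,z)[:2] for u in q])
    print(n,"\n",P.round(4),"centre",P.mean(0).round(4))
    for i in range(4):
        d=P[(i+1)%4]-P[i]; print("  edge",i,"len %.4f ang %.2f"%(np.hypot(*d),np.degrees(np.arctan2(d[1],d[0]))))
    return P
show("support",[A(52,52),A(488,42),A(510,437),A(102,444)],.0595)
show("housing",[B(450,185),B(617,197),B(575,460),B(414,443)],.060)
show("plate",[B(467,71),B(774,96),B(685,565),B(399,542)],.008)
for n,a,b in [("spig hi",B(107,230),B(330,245)),("spig lo",B(105,350),B(305,368))]:
    X,Y=ray(p,a,.032),ray(p,b,.032); d=X-Y; print(n,X.round(4),Y.round(4),np.degrees(np.arctan2(d[1],d[0])))
print("tip",ray(p,B(48,248),.032),ray(p,B(48,325),.032),)
print("ring screw",ray(p,B(368,312),.06))
print("ring face top",ray(p,B(330,222),.045),ray(p,B(340,280),.058),ray(p,B(305,395),.032))
E
python3 m2.py
```

```text
support 
 [[ 0.6216  0.0879]
 [ 0.6249 -0.0212]
 [ 0.5267 -0.0243]
 [ 0.5237  0.085 ]] centre [0.5742 0.0319]
  edge 0 len 0.1092 ang -88.30
  edge 1 len 0.0982 ang -178.18
  edge 2 len 0.1094 ang 91.55
  edge 3 len 0.0979 ang 1.70
housing 
 [[ 0.5922 -0.1786]
 [ 0.5897 -0.2213]
 [ 0.5225 -0.2178]
 [ 0.5266 -0.1746]] centre [ 0.5577 -0.1981]
  edge 0 len 0.0428 ang -93.40
  edge 1 len 0.0672 ang 177.03
  edge 2 len 0.0434 ang 84.58
  edge 3 len 0.0657 ang -3.51
plate 
 [[ 0.6271 -0.1961]
 [ 0.6211 -0.2847]
 [ 0.4835 -0.2766]
 [ 0.4898 -0.187 ]] centre [ 0.5554 -0.2361]
  edge 0 len 0.0887 ang -93.86
  edge 1 len 0.1379 ang 176.67
  edge 2 len 0.0899 ang 85.93
  edge 3 len 0.1375 ang -3.80
spig hi [ 0.5815 -0.093   0.032 ] [ 0.578  -0.1549  0.032 ] 86.81588366273496
spig lo [ 0.5488 -0.0931  0.032 ] [ 0.5443 -0.15    0.032 ] 85.49480358880342
tip [ 0.57650443 -0.07669295  0.032     ] [ 0.55556729 -0.07693944  0.032     ]
ring screw [ 0.56051121 -0.15996315  0.06      ]
ring face top [ 0.58356611 -0.15182111  0.045     ] [ 0.56852349 -0.15260844  0.058     ] [ 0.53674155 -0.15040109  0.032     ]
```

Support centre is (0.574, 0.032) with its y heading at 91.7°. The fixture root is (0.5594, -0.1763), heading 86.2°, and the ring face is about 24 mm from the housing. The centre is almost on line, but the support is about 5.5° off. A two-finger push square to the spigot on the +y end should correct that.

```bash
cat >> h.py <<'E'
O=np.array([.5594,-.1763]); U=np.array([np.cos(np.radians(86.2)),np.sin(np.radians(86.2))]); V=np.array([U[1],-U[0]])
def fx(P): d=np.array(P)[:2]-O; return (d@V,d@U)   # (lateral, along) in fixture frame
def W(lat,al): return O+lat*V+al*U
E
python3 - <<'E'
from plant import robot
from h import *
s=robot.read_state(); print(s["q"].round(3)); R=tool(s)
t=W(0,.286); print(t,plan(s,(*t,.15),-3.8))
E
```

```text
[-0.256 -0.137  1.707  0.005  1.571  1.306]
[0.57835434 0.10907122] [array([-0.0794,  0.0719, -0.1843]), np.float64(-1.4964), np.float64(-89.54)]
```

>>> {"method": "carry_out", "body": {"increments": [{"linear": [-0.02, 0.0, -0.04], "yaw": -0.18}, {"linear": [-0.04, 0.01, -0.08], "yaw": -0.36}, {"linear": [-0.06, 0.02, -0.12], "yaw": -0.54}, {"linear": [-0.08, 0.03, -0.16], "yaw": -0.72}, {"linear": [-0.08, 0.04, -0.184], "yaw": -0.9}]}}

```text
t: 2.25
tool_pos: [0.5794, 0.1085, 0.1811]
orientation: [-0.82, 1.677, -1.671]
force: [-0.7, -0.2, -0.9]
opening: 0.0601
```

```bash
python3 - <<'E'
from plant import robot
from h import *
s=robot.read_state(); print(s["q"].round(3),s["tool_pos"]); R=tool(s);print(R.round(3))
t=W(0,.286); print(t,plan(s,(*t,.12),-3.8))
E
```

```text
[0.095 0.106 1.539 0.004 1.495 0.752] [0.57937692 0.10848419 0.18112929]
[[-0.611  0.001  0.792]
 [-0.792  0.004 -0.611]
 [-0.004 -1.    -0.002]]
[0.57835434 0.10907122] [array([ 0.0004,  0.0611, -0.0011]), np.float64(-0.5911), np.float64(-37.67)]
```

>>> {"method": "carry_out", "body": {"increments": [{"linear": [0.0, 0.03, -0.001], "yaw": -0.18}, {"linear": [0.0, 0.061, -0.001], "yaw": -0.36}, {"linear": [0.0, 0.061, -0.001], "yaw": -0.54}, {"linear": [0.0, 0.061, -0.001], "yaw": -0.591}, {"linear": [0.0, 0.061, -0.001], "yaw": -0.591}]}}

```text
t: 2.88
tool_pos: [0.5785, 0.1076, 0.1199]
orientation: [-1.173, 1.261, -1.257]
force: [0.5, 0.8, 0.3]
opening: 0.0606
```

```bash
python3 - <<'E'
from plant import robot
from h import *
s=robot.read_state(); print(s["q"].round(3),s["tool_pos"],fx(s["tool_pos"])); R=tool(s);print(R.round(3))
t=W(0,.286); print(t,plan(s,(*t,.018),-3.8))
E
```

```text
[0.094 0.144 1.611 0.004 1.386 0.162] [0.57846405 0.1075642  0.11985005] (np.float64(0.0002093534243846559), np.float64(0.2845035691370759))
[[-0.069  0.001  0.998]
 [-0.998  0.004 -0.069]
 [-0.004 -1.     0.   ]]
[0.57835434 0.10907122] [array([-0.0011,  0.1019, -0.0003]), np.float64(-0.0024), np.float64(-3.94)]
```

>>> {"method": "carry_out", "body": {"increments": [{"linear": [-0.003, 0.05, 0], "yaw": 0}, {"linear": [-0.003, 0.101, 0], "yaw": 0}, {"linear": [-0.003, 0.101, 0], "yaw": 0}, {"linear": [-0.003, 0.101, 0], "yaw": 0}]}}

```text
t: 3.38
tool_pos: [0.5799, 0.1105, 0.0208]
orientation: [-1.171, 1.261, -1.258]
force: [0.6, -0.2, 1.5]
opening: 0.0603
```

```bash
python3 - <<'E'
from plant import robot
from h import *
s=robot.read_state(); print(s["tool_pos"],fx(s["tool_pos"]),s["force"],s["opening"]); R=tool(s);print(R.round(4)[:,0])
im=robot.read_camera("scene");cv2.imwrite("pics/s3.png",cv2.resize(im[150:310,150:390],None,fx=3.3,fy=3.3,interpolation=cv2.INTER_CUBIC))
E
```

```text
[0.57985821 0.11051141 0.02078934] (np.float64(0.0014051211658781975), np.float64(0.2875366894849219)) [ 0.59799318 -0.17727148  1.47310126] 0.0602902250277371
[-0.0698 -0.9976 -0.0041]
```

View pics/s3.png

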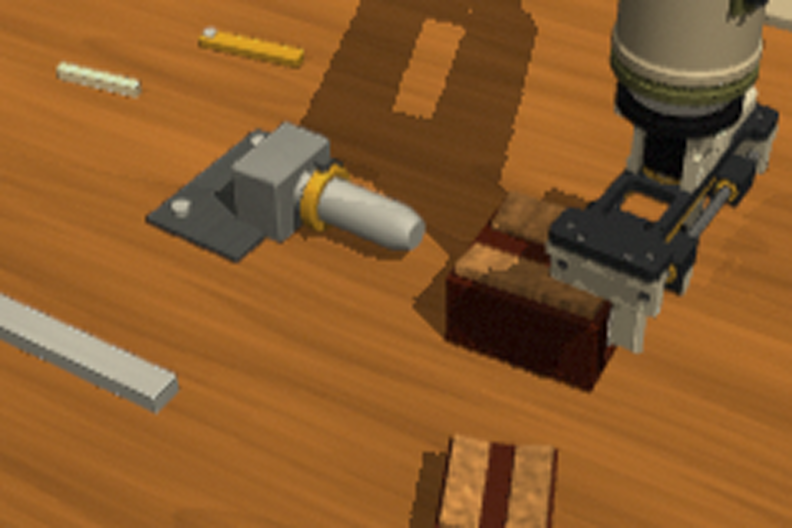

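>>> {"method": "carry_out", "body": {"increments": [{"linear": [0.006, 0.002, -0.0014], "yaw": 0}, {"linear": [0.012, 0.002, -0.0014], "yaw": 0}, {"linear": [0.016, 0.002, -0.0014], "yaw": 0}, {"linear": [0.02, 0.002, -0.0014], "yaw": 0}, {"linear": [0.024, 0.002, -0.0014], "yaw": 0}]}}

```text
t: 4.05
tool_pos: [0.5803, 0.0877, 0.022]
orientation: [-1.164, 1.256, -1.26]
force: [4.2, 5.3, 5.0]
opening: 0.0605
```

```bash
python3 - <<'E'
from plant import robot
from h import *
s=robot.read_state(); print(s["tool_pos"],fx(s["tool_pos"]),s["force"],s["opening"])
im=robot.read_camera("top");np.savez("top.npz",**robot.camera_params("top"));cv2.imwrite("pics/t4.png",cv2.resize(im[160:260,190:390],None,fx=4,fy=4,interpolation=cv2.INTER_CUBIC))
E
```

```text
[0.58029395 0.0877467  0.02198545] (np.float64(0.0033486124480461774), np.float64(0.26485090666017286)) [4.16465289 5.29907785 5.01625089] 0.06049472391845138
```

View pics/t4.png

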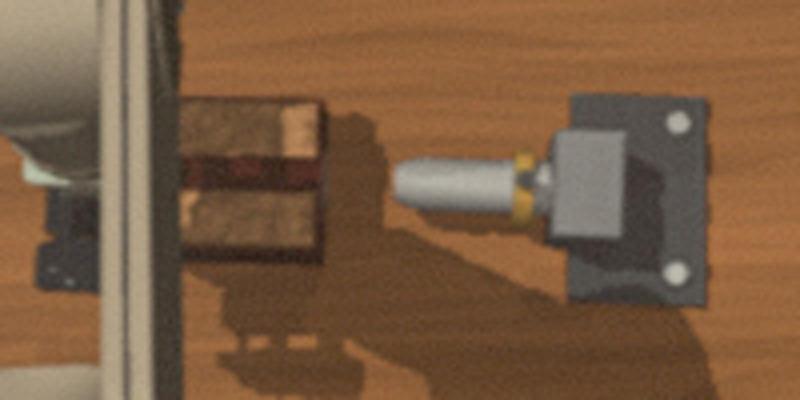

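```bash
python3 - <<'E'
from h import *
p=dict(np.load("top.npz"))
T=lambda x,y:((x+.5)/4-.5+190,(y+.5)/4-.5+160)
a,b=ray(p,T(325,98),.0595),ray(p,T(321,248),.0595); print(a,b,np.linalg.norm(a-b),fx(a),fx(b),np.degrees(np.arctan2(*(a-b)[1::-1])))
h=[ray(p,T(*q),.06) for q in [(557,130),(628,130),(624,238),(552,237)]]; print([np.round(fx(q),4) for q in h])
print(fx(ray(p,T(395,185),.032)))
E
```

```text
[ 0.61583527 -0.03685157  0.0595    ] [ 0.51970868 -0.03227268  0.0595    ] 0.09623558309435926 (np.float64(0.04706940543365473), np.float64(0.1428820384699306)) (np.float64(-0.04914930758906929), np.float64(0.14108017339118462)) -2.7271608902605844
[array([ 0.0318, -0.0049]), array([ 0.0335, -0.0496]), array([-0.0355, -0.0482]), array([-0.0366, -0.0033])]
(np.float64(-0.0028099422129011066), np.float64(0.09634791366481828))
```

>>> {"method": "carry_out", "body": {"increments": [{"linear": [0.008, 0.001, -0.001], "yaw": 0}, {"linear": [0.013, 0.001, -0.001], "yaw": 0}, {"linear": [0.018, 0.001, -0.001], "yaw": 0}, {"linear": [0.023, 0.001, -0.001], "yaw": 0}, {"linear": [0.028, 0.001, -0.001], "yaw": 0}]}}

```text
t: 4.72
tool_pos: [0.5781, 0.0601, 0.022]
orientation: [-1.161, 1.255, -1.26]
force: [1.1, 7.5, 4.9]
opening: 0.0605
```

```bash
python3 - <<'E'
from plant import robot
from h import *
s=robot.read_state(); R=tool(s);print(s["tool_pos"],fx(s["tool_pos"]),s["force"],s["opening"],plan(s,s["tool_pos"],-3.8),R[:,1])
E
```

```text
[0.57813727 0.06010178 0.02197015] (np.float64(0.003028807447064695), np.float64(0.237123836026001)) [1.11025722 7.51362734 4.88607536] 0.06046055573591844 [array([0., 0., 0.]), np.float64(-0.0032), np.float64(-3.98)] [ 0.01165001  0.00747494 -0.9999042 ]
```

>>> {"method": "carry_out", "body": {"increments": [{"linear": [-0.015, -0.01, 0], "yaw": 0}, {"linear": [-0.015, -0.06, 0], "yaw": 0}, {"linear": [-0.01, -0.12, 0], "yaw": 0}, {"linear": [0.03, -0.16, 0], "yaw": 0}, {"linear": [0.09, -0.18, 0], "yaw": 0}]}}

```text
t: 5.35
tool_pos: [0.5712, -0.03, 0.2053]
orientation: [-1.16, 1.249, -1.26]
force: [0.4, -1.2, -1.1]
opening: 0.0602
```

>>> {"method": "carry_out", "body": {"increments": [{"linear": [0.06, -0.02, 0], "yaw": 0}, {"linear": [0.11, -0.04, 0], "yaw": 0}, {"linear": [0.11, -0.04, 0], "yaw": 0}, {"linear": [0.11, -0.04, 0], "yaw": 0}]}}

```text
t: 5.85
tool_pos: [0.5631, -0.1395, 0.2444]
orientation: [-1.159, 1.25, -1.26]
force: [-0.6, -0.3, -0.2]
opening: 0.0604
```

```bash
python3 - <<'E'
from plant import robot
from h import *
s=robot.read_state(); print(s["t"],s["tool_pos"],s["dq"].round(3))
p=robot.camera_params("wrist"); im=robot.read_camera("wrist"); cv2.imwrite("pics/w5.png",im); np.savez("w5.npz",**p)
E
```

```text
5.85 [ 0.56307036 -0.13946038  0.24439681] [ 0.026  0.005  0.019  0.001 -0.002 -0.002]
```

View pics/w5.png

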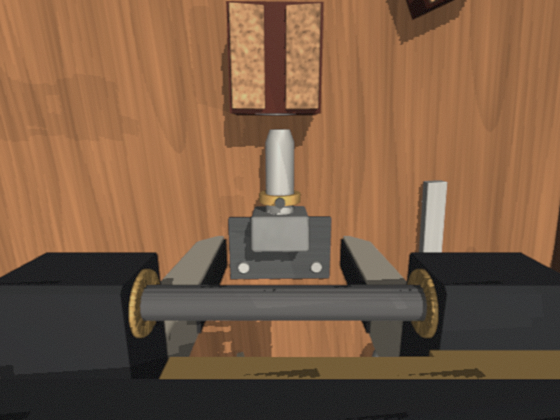

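The support is at (275,60), with its front edge near row 112. The spigot tip is at (279,131). They look well aligned, so I'll measure.

```bash
python3 - <<'E'
from h import *
im=cv2.imread("pics/w5.png")
c=im[0:150,205:355]; cv2.imwrite("pics/c5a.png",cv2.resize(c,None,fx=4,fy=4,interpolation=cv2.INTER_CUBIC))
c=im[110:260,205:355]; cv2.imwrite("pics/c5b.png",cv2.resize(c,None,fx=4,fy=4,interpolation=cv2.INTER_CUBIC))
E
```

```text
(no output)
```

View pics/c5a.png

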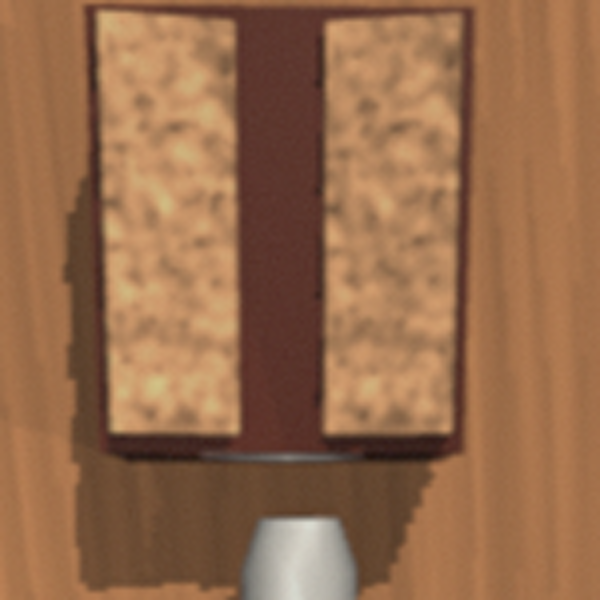

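View pics/c5b.png

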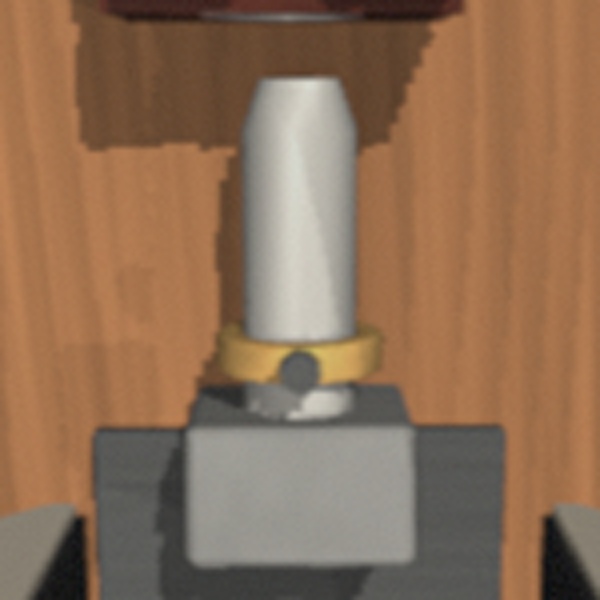

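```bash
python3 - <<'E'
from h import *
p=dict(np.load("w5.npz"))
A=lambda x,y:((x+.5)/4-.5+205,(y+.5)/4-.5)
B=lambda x,y:((x+.5)/4-.5+205,(y+.5)/4-.5+110)
def s(n,q,z):
    F=np.array([fx(ray(p,u,z)) for u in q]); print(n,(F*1000).round(1).tolist(),"mean",(F.mean(0)*1000).round(1)); return F
F=s("sup",[A(87,8),A(471,10),A(465,450),A(105,452)],.0595)
for i,j in [(3,0),(2,1)]: d=F[j]-F[i]; print("  side heading off-axis deg",np.degrees(np.arctan2(d[0],d[1])))
for i,j in [(3,2),(0,1)]: d=F[j]-F[i]; print("  end deg",np.degrees(np.arctan2(d[1],d[0])))
s("groove",[A(239,20),A(325,20),A(323,430),A(240,430)],.0595)
s("groove far",[A(239,20),A(325,20)],.0595); s("groove near",[A(323,430),A(240,430)],.0595)
s("corkfar",[A(98,20),A(460,20)],.071); s("corknear",[A(108,430),A(452,430)],.071)
s("sleeve lip",[A(203,455),A(368,455)],.032+.02)
s("tip",[B(260,80),B(341,80)],.032); s("taperend",[B(243,135),B(357,135)],.032); s("spig",[B(246,320),B(355,320)],.032)
s("housing",[B(188,430),B(412,430),B(410,560),B(190,560)],.060)
s("plate",[B(95,430),B(503,430)],.008)
s("ringfront",[B(222,330),B(381,330)],.032); s("ringtop",[B(300,343)],.058); s("screw",[B(299,370)],.062)
E
```

```text
sup [[-53.5, 226.6], [44.5, 226.5], [45.7, 118.2], [-53.0, 117.7]] mean [ -4.1 172.3]
  side heading off-axis deg -0.2369650619630721
  side heading off-axis deg -0.6581419390477593
  end deg 0.2842841611470425
  end deg -0.03298426685364633
groove [[-14.9, 224.0], [7.1, 224.1], [6.7, 123.5], [-16.0, 123.5]] mean [ -4.3 173.8]
groove far [[-14.9, 224.0], [7.1, 224.1]] mean [ -3.9 224. ]
groove near [[6.7, 123.5], [-16.0, 123.5]] mean [ -4.7 123.5]
corkfar [[-49.3, 220.1], [40.4, 220.5]] mean [ -4.5 220.3]
corknear [[-50.5, 122.9], [40.7, 122.8]] mean [ -4.9 122.9]
sleeve lip [[-26.7, 117.2], [19.5, 117.2]] mean [ -3.6 117.2]
tip [[-11.5, 99.4], [12.7, 99.4]] mean [ 0.6 99.4]
taperend [[-16.8, 83.3], [17.5, 83.2]] mean [ 0.4 83.3]
spig [[-16.6, 26.8], [17.3, 26.7]] mean [ 0.3 26.7]
housing [[-33.1, -0.8], [33.0, -1.2], [33.1, -42.0], [-33.4, -41.5]] mean [ -0.1 -21.4]
plate [[-68.5, -14.9], [68.5, -15.6]] mean [ -0.  -15.3]
ringfront [[-24.1, 23.7], [25.4, 23.5]] mean [ 0.7 23.6]
ringtop [[0.0, 24.8]] mean [ 0.  24.8]
screw [[-0.3, 17.6]] mean [-0.3 17.6]
```

Front edge is at 117.7 mm along, so there is an 18 mm gap to the tip, and the angle is within 0.5°. The support sits about 4.7 mm toward −x of the spigot axis. I'll correct it with a two-finger side push on its −x side.

```bash
python3 - <<'E'
from plant import robot
from h import *
s=robot.read_state(); print(s["q"].round(3))
t=W(-.080,.172); print(t,plan(s,(*t,.12),-93.8))
E
```

```text
[-0.339  0.046  1.488  0.012  1.595 -0.272]
[0.49097499 0.00062376] [array([-0.1334,  0.1238, -0.0829]), np.float64(-1.5705), np.float64(-3.78)]
```

>>> {"method": "carry_out", "body": {"increments": [{"linear": [-0.027, 0.0, -0.016], "yaw": 0.18}, {"linear": [-0.054, 0.0, -0.032], "yaw": 0.36}, {"linear": [-0.08, 0.02, -0.05], "yaw": 0.54}, {"linear": [-0.11, 0.04, -0.066], "yaw": 0.72}, {"linear": [-0.133, 0.06, -0.083], "yaw": 0.9}]}}

```text
t: 6.52
tool_pos: [0.4886, 0.0026, 0.1824]
orientation: [-0.565, 1.876, -1.869]
force: [0.7, 0.3, 0.0]
opening: 0.0601
```

```bash
python3 - <<'E'
from plant import robot
from h import *
s=robot.read_state(); print(s["q"].round(3),s["tool_pos"])
t=W(-.080,.172); print(t,plan(s,(*t,.11),-93.8))
E
```

```text
[-0.107 -0.186  1.821  0.009  1.494  0.861] [0.48860049 0.00262252 0.1824196 ]
[0.49097499 0.00062376] [array([0.0004, 0.0724, 0.0029]), np.float64(0.6679), np.float64(-55.53)]
```

>>> {"method": "carry_out", "body": {"increments": [{"linear": [0.0, 0.02, 0.003], "yaw": 0.18}, {"linear": [0.0, 0.04, 0.003], "yaw": 0.36}, {"linear": [0.0, 0.07, 0.003], "yaw": 0.54}, {"linear": [0.0, 0.072, 0.003], "yaw": 0.668}, {"linear": [0.0, 0.072, 0.003], "yaw": 0.668}]}}

```text
t: 7.15
tool_pos: [0.4903, 0.0022, 0.1093]
orientation: [-0.083, -2.204, 2.185]
force: [0.0, -0.1, 0.7]
opening: 0.0601
```

```bash
python3 - <<'E'
from plant import robot
from h import *
s=robot.read_state(); print(s["q"].round(3),s["tool_pos"],np.round(fx(s["tool_pos"]),4))
t=W(-.080,.172); print(t,plan(s,(*t,.02),-93.8))
E
```

```text
[-0.108 -0.126  1.903  0.01   1.354  1.524] [0.49025996 0.00222419 0.10932758] [-0.0808  0.1735]
[0.49097499 0.00062376] [array([0.0002, 0.0893, 0.0023]), np.float64(0.0029), np.float64(-93.63)]
```

>>> {"method": "carry_out", "body": {"increments": [{"linear": [0.0, 0.045, 0.002], "yaw": 0.003}, {"linear": [0.0, 0.09, 0.002], "yaw": 0.003}, {"linear": [0.0, 0.09, 0.002], "yaw": 0.003}, {"linear": [0.0, 0.09, 0.002], "yaw": 0.003}]}}

```text
t: 7.65
tool_pos: [0.4923, 0.0013, 0.0211]
orientation: [-0.086, -2.205, 2.186]
force: [-0.5, 0.2, 0.1]
opening: 0.0604
```

```bash
python3 - <<'E'
from plant import robot
from h import *
s=robot.read_state(); print(s["t"],s["tool_pos"],np.round(fx(s["tool_pos"]),4),s["force"])
t=W(-.058,.172); print(t,plan(s,(*t,.02),-93.8),tool(s).round(3)[:,0])
p=robot.camera_params("wrist"); im=robot.read_camera("wrist"); cv2.imwrite("pics/w6.png",im); np.savez("w6.npz",**p)
E
```

```text
7.65 [0.49231551 0.00127238 0.02111691] [-0.0787  0.1727] [-0.53637161  0.16295107  0.07722413]
[ 0.51292663 -0.00083426] [array([-0.0207,  0.0014,  0.0008]), np.float64(0.002), np.float64(-93.68)] [-0.998  0.064 -0.013]
```

View pics/w6.png

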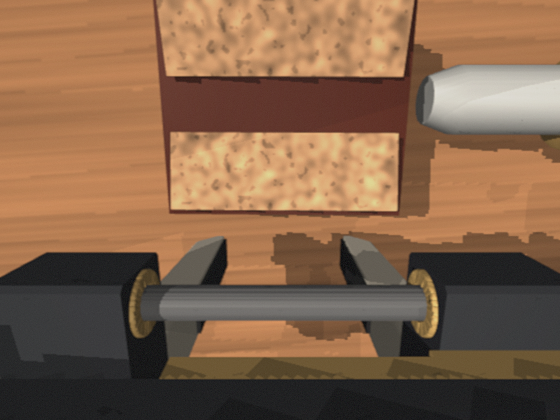

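Close view: the support fills (160–415, 0–212), the fingers at rows 240+ face its −x side, and the spigot tip is at (425,100). Now a gentle side push.

>>> {"method": "carry_out", "body": {"increments": [{"linear": [-0.007, 0.0, 0.001], "yaw": 0.002}, {"linear": [-0.012, 0.0, 0.001], "yaw": 0.002}, {"linear": [-0.015, 0.0, 0.001], "yaw": 0.002}, {"linear": [-0.018, 0.0, 0.001], "yaw": 0.002}, {"linear": [-0.02, 0.0, 0.001], "yaw": 0.002}]}}

```text
t: 8.32
tool_pos: [0.5114, -0.0011, 0.022]
orientation: [-0.085, -2.202, 2.183]
force: [-9.9, 0.9, 8.4]
opening: 0.0603
```

```bash
python3 - <<'E'
from plant import robot
from h import *
s=robot.read_state(); print(s["t"],s["tool_pos"],np.round(fx(s["tool_pos"]),4),s["force"],s["dq"].round(3))
p=robot.camera_params("wrist"); im=robot.read_camera("wrist"); cv2.imwrite("pics/w7.png",im); np.savez("w7.npz",**p)
E
```

```text
8.325 [ 0.51135463 -0.00112994  0.02197387] [-0.0595  0.1716] [-9.8840113   0.86698538  8.38132313] [ 0.002  0.041 -0.044 -0.001  0.004  0.   ]
```

View pics/w7.png

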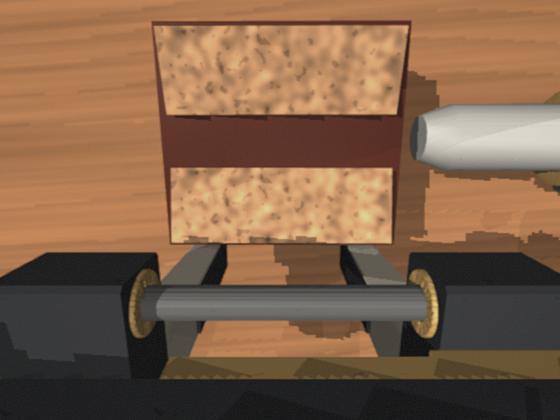

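```bash
python3 - <<'E'
from h import *
im=cv2.imread("pics/w7.png")
cv2.imwrite("pics/c7.png",cv2.resize(im[10:250,140:560],None,fx=1.9,fy=1.9,interpolation=cv2.INTER_CUBIC))
for f in ("w6","w7"):
    p=dict(np.load(f+".npz")); g=cv2.cvtColor(cv2.imread(f"pics/{f}.png"),cv2.COLOR_BGR2GRAY).astype(int)
    hsv=cv2.cvtColor(cv2.imread(f"pics/{f}.png"),cv2.COLOR_BGR2HSV)
    # groove rows (dark red wood between corks) in columns; spigot rows (low saturation)
    for u in (200,280,360):
        col=g[:,u]; r=np.where(col[:245]<75)[0]; k=np.split(r,np.where(np.diff(r)>3)[0]+1); k=max(k,key=len)
        a,b=ray(p,(u,k[0]-.5),.0595),ray(p,(u,k[-1]+.5),.0595); print(f,u,k[0],k[-1],np.round(fx(a),4),np.round(fx(b),4))
    for u in (470,500,530):
        r=np.where((hsv[:200,u,1]<60)&(hsv[:200,u,2]>110))[0]
        a,b=ray(p,(u,r[0]-.5),.032),ray(p,(u,r[-1]+.5),.032); print(f,"spig",u,r[0],r[-1],np.round(fx(a),4),np.round(fx(b),4),((fx(a)[0]+fx(b)[0])/2).round(4))
E
```

```text
w6 200 77 130 [0.0075 0.209 ] [-0.0155  0.2103]
w6 280 77 131 [0.0075 0.174 ] [-0.0159  0.174 ]
w6 360 77 131 [0.0076 0.1392] [-0.0158  0.1379]
w6 spig 470 65 130 [0.0173 0.0779] [-0.0153  0.0737] 0.001
w6 spig 500 65 130 [0.0173 0.0628] [-0.0153  0.0578] 0.001
w6 spig 530 65 130 [0.0173 0.0476] [-0.0153  0.042 ] 0.001
w7 200 115 166 [0.0109 0.2088] [-0.0125  0.2102]
w7 280 115 166 [0.0109 0.1727] [-0.0125  0.1728]
w7 360 115 166 [0.0108 0.1369] [-0.0125  0.1356]
w7 spig 470 104 167 [0.0174 0.0738] [-0.0161  0.0694] 0.0006
w7 spig 500 104 167 [0.0174 0.0582] [-0.0161  0.0531] 0.0006
w7 spig 530 104 167 [0.0174 0.0426] [-0.0161  0.0368] 0.0006
```

View pics/c7.png

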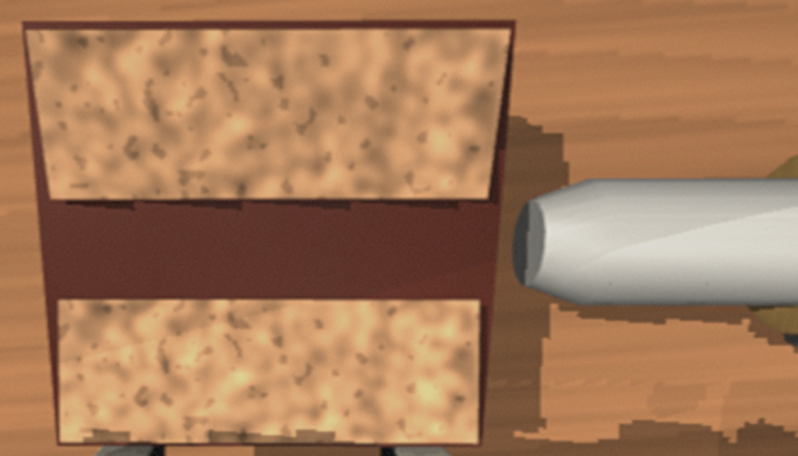

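The support's centre is now at −0.8 mm and the spigot's axis at about +0.7, parallel to within 0.1°. It needs about 1.5 mm more.

>>> {"method": "carry_out", "body": {"increments": [{"linear": [-0.002, 0.0, 0.0], "yaw": 0.0}, {"linear": [-0.003, 0.0, 0.0], "yaw": 0.0}, {"linear": [-0.003, 0.0, 0.0], "yaw": 0.0}]}}

```text
t: 8.75
tool_pos: [0.5132, -0.0013, 0.0218]
orientation: [-0.082, -2.201, 2.182]
force: [-6.9, -0.1, 5.9]
opening: 0.0603
```

```bash
cat > gm.py <<'E'
from plant import robot
from h import *
import sys
def run(f):
    s=robot.read_state(); print(s["t"],s["tool_pos"],np.round(fx(s["tool_pos"]),4),s["force"])
    p=robot.camera_params("wrist"); im=robot.read_camera("wrist"); cv2.imwrite(f"pics/{f}.png",im); np.savez(f+".npz",**p)
    g=cv2.cvtColor(im,cv2.COLOR_BGR2GRAY).astype(int); hsv=cv2.cvtColor(im,cv2.COLOR_BGR2HSV)
    for u in (200,280,360):
        r=np.where(g[:245,u]<75)[0]; k=max(np.split(r,np.where(np.diff(r)>3)[0]+1),key=len)
        a,b=fx(ray(p,(u,k[0]-.5),.0595)),fx(ray(p,(u,k[-1]+.5),.0595)); print("groove",k[0],k[-1],round((a[0]+b[0])/2,4))
    for u in (470,520):
        r=np.where((hsv[:200,u,1]<60)&(hsv[:200,u,2]>110))[0]
        a,b=fx(ray(p,(u,r[0]-.5),.032)),fx(ray(p,(u,r[-1]+.5),.032)); print("spig",r[0],r[-1],round((a[0]+b[0])/2,4))
run(sys.argv[1])
E
python3 gm.py w8
```

```text
8.75 [ 0.5132414  -0.00126295  0.02180538] [-0.0577  0.1716] [-6.9181     -0.06244118  5.91418429]
groove 115 166 0.0012
groove 115 166 0.0012
groove 115 166 0.0012
spig 108 171 0.0005
spig 108 171 0.0005
```

Now +1.2 mm against +0.5 mm, which is within the 1.5 mm clearance. I'll retreat, lift, and return to the +y end.

>>> {"method": "carry_out", "body": {"increments": [{"linear": [0.015, 0.0, 0.0], "yaw": 0.0}, {"linear": [0.02, -0.05, 0.0], "yaw": 0.0}, {"linear": [0.02, -0.1, 0.0], "yaw": -0.1}, {"linear": [0.02, -0.13, -0.03], "yaw": -0.28}, {"linear": [0.0, -0.13, -0.07], "yaw": -0.46}]}}

```text
t: 9.43
tool_pos: [0.5194, 0.0676, 0.1569]
orientation: [-0.385, 2.001, -1.991]
force: [1.4, -0.6, -0.1]
opening: 0.0605
```

```bash
python3 - <<'E'
from plant import robot
from h import *
s=robot.read_state(); print(s["q"].round(3),s["tool_pos"],np.round(fx(s["tool_pos"]),4))
t=W(.0008,.252); print(t,plan(s,(*t,.14),-3.8))
E
```

```text
[ 0.025 -0.074  1.766  0.008  1.435  1.198] [0.51939247 0.06763082 0.15686589] [-0.0561  0.2407]
[0.57689926 0.07509295] [array([-0.0556,  0.0178,  0.0154]), np.float64(-1.107), np.float64(-67.23)]
```

>>> {"method": "carry_out", "body": {"increments": [{"linear": [-0.012, 0.0, 0.004], "yaw": -0.18}, {"linear": [-0.024, 0.0, 0.008], "yaw": -0.36}, {"linear": [-0.036, 0.005, 0.011], "yaw": -0.54}, {"linear": [-0.048, 0.01, 0.013], "yaw": -0.72}, {"linear": [-0.056, 0.018, 0.0154], "yaw": -0.9}]}}

```text
t: 10.05
tool_pos: [0.5782, 0.0754, 0.14]
orientation: [-1.052, 1.396, -1.402]
force: [0.1, 0.2, -0.3]
opening: 0.0601
```

```bash
python3 - <<'E'
from plant import robot
from h import *
s=robot.read_state(); print(s["tool_pos"],np.round(fx(s["tool_pos"]),4))
t=W(.0008,.252); print(t,plan(s,(*t,.11),-3.8))
E
```

```text
[0.57817255 0.07538286 0.1400032 ] [0.0021 0.2524]
[0.57689926 0.07509295] [array([ 0.001 ,  0.03  , -0.0016]), np.float64(-0.201), np.float64(-15.32)]
```

>>> {"method": "carry_out", "body": {"increments": [{"linear": [0.0, 0.0, -0.001], "yaw": -0.18}, {"linear": [0.0, 0.03, -0.001], "yaw": -0.201}, {"linear": [0.0, 0.03, -0.001], "yaw": -0.201}]}}

```text
t: 10.42
tool_pos: [0.5758, 0.0757, 0.1074]
orientation: [-1.162, 1.254, -1.257]
force: [-1.0, -0.4, 0.4]
opening: 0.0605
```

```bash
python3 - <<'E'
from plant import robot
from h import *
s=robot.read_state(); print(s["tool_pos"],np.round(fx(s["tool_pos"]),4))
t=W(.0008,.252); print(t,plan(s,(*t,.02),-3.8), tool(s)[:,1])
E
```

```text
[0.57576185 0.07573672 0.10742109] [-0.0004  0.2526]
[0.57689926 0.07509295] [array([0.0013, 0.0874, 0.0002]), np.float64(-0.0004), np.float64(-3.82)] [ 0.01134796  0.00815116 -0.99990239]
```

>>> {"method": "carry_out", "body": {"increments": [{"linear": [-0.001, 0.045, 0.0], "yaw": 0.0}, {"linear": [-0.001, 0.088, 0.0], "yaw": 0.0}, {"linear": [-0.001, 0.088, 0.0], "yaw": 0.0}, {"linear": [-0.001, 0.088, 0.0], "yaw": 0.0}]}}

```text
t: 10.92
tool_pos: [0.5782, 0.0775, 0.0217]
orientation: [-1.161, 1.253, -1.258]
force: [0.4, 0.2, 0.1]
opening: 0.0604
```

```bash
python3 - <<'E'
from plant import robot
from h import *
s=robot.read_state(); print(s["tool_pos"],np.round(fx(s["tool_pos"]),4),s["force"])
t=W(.0008,.217); print(t,plan(s,(*t,.02),-3.8))
E
```

```text
[0.5782406  0.07753117 0.02172865] [0.002  0.2545] [0.43678555 0.1882853  0.11693192]
[0.57457968 0.0401699 ] [array([ 0.0375,  0.0014, -0.0012]), np.float64(-0.0007), np.float64(-3.84)]
```

>>> {"method": "carry_out", "body": {"increments": [{"linear": [0.008, 0.001, -0.001], "yaw": 0}, {"linear": [0.015, 0.001, -0.001], "yaw": 0}, {"linear": [0.02, 0.001, -0.001], "yaw": 0}, {"linear": [0.024, 0.001, -0.001], "yaw": 0}, {"linear": [0.028, 0.001, -0.001], "yaw": 0}]}}

```text
t: 11.55
tool_pos: [0.5768, 0.0508, 0.0222]
orientation: [-1.156, 1.252, -1.258]
force: [0.3, 7.9, 5.9]
opening: 0.0605
```

```bash
cat > st.py <<'E'
from plant import robot
from h import *
s=robot.read_state(); print(s["t"],s["tool_pos"],np.round(fx(s["tool_pos"]),4),"F(lat,al,z)",(s["force"][:2]@V).round(1),(s["force"][:2]@U).round(1),s["force"][2].round(1),plan(s,s["tool_pos"],-3.8)[2],tool(s)[:,0].round(4))
E
python3 st.py
```

```text
11.55 [0.5768305  0.05082715 0.02222023] [0.0023 0.2278] F(lat,al,z) -0.3 7.9 5.9 -3.85 [-0.0669 -0.9977 -0.0118]
```

>>> {"method": "carry_out", "body": {"increments": [{"linear": [0.006, 0.0, -0.0], "yaw": 0}, {"linear": [0.01, 0.0, -0.0], "yaw": 0}, {"linear": [0.013, 0.0, -0.0], "yaw": 0}, {"linear": [0.016, 0.0, -0.0], "yaw": 0}]}}

```text
t: 12.05
tool_pos: [0.576, 0.035, 0.0223]
orientation: [-1.156, 1.252, -1.257]
force: [-0.2, 5.4, 2.1]
opening: 0.0603
```

```bash
python3 st.py; python3 - <<'E'
from plant import robot
from h import *
im=robot.read_camera("top");cv2.imwrite("pics/t9.png",cv2.resize(im[160:260,190:390],None,fx=4,fy=4,interpolation=cv2.INTER_CUBIC))
p=robot.camera_params("top")
T=lambda x,y:((x+.5)/4-.5+190,(y+.5)/4-.5+160)
for s in ((-.05,.11),(.05,.11)): print(proj(p,(*W(*s),.0595)))
E
```

```text
12.05 [0.57596981 0.03503606 0.02232784] [0.0025 0.212 ] F(lat,al,z) -0.5 5.4 2.1 -3.85 [-0.067  -0.9977 -0.0125]
[282.2313409  222.44316139]
[283.81895719 183.47111656]
```

View pics/t9.png

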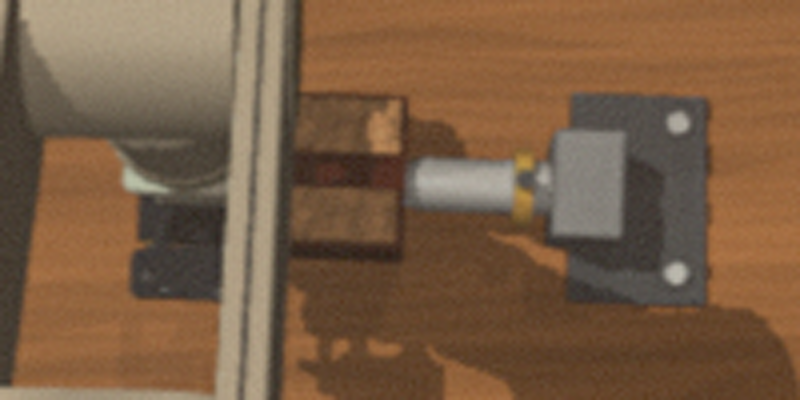

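The mouth, at (405,180) in the crop, is now at the spigot tip, aligned and with only 5 N of force. I'll continue in gentle steps.

>>> {"method": "carry_out", "body": {"increments": [{"linear": [0.005, 0.0, -0.0], "yaw": 0}, {"linear": [0.009, 0.0, -0.0], "yaw": 0}, {"linear": [0.012, 0.0, -0.0], "yaw": 0}, {"linear": [0.015, 0.0, -0.0], "yaw": 0}]}}

```text
t: 12.6
tool_pos: [0.575, 0.0199, 0.0223]
orientation: [-1.155, 1.252, -1.257]
force: [-1.1, 6.8, 2.9]
opening: 0.0603
```

```bash
python3 st.py
```

```text
12.6 [0.57499581 0.01992715 0.02230448] [0.0026 0.1968] F(lat,al,z) -1.5 6.7 2.9 -3.87 [-0.0672 -0.9977 -0.0129]
```

>>> {"method": "carry_out", "body": {"increments": [{"linear": [0.005, 0.0, -0.0], "yaw": 0}, {"linear": [0.01, 0.0, -0.0], "yaw": 0}, {"linear": [0.014, 0.0, -0.0], "yaw": 0}, {"linear": [0.018, 0.0, -0.0], "yaw": 0}, {"linear": [0.022, 0.0, -0.0], "yaw": 0}]}}

```text
t: 13.22
tool_pos: [0.5735, -0.0016, 0.0223]
orientation: [-1.154, 1.253, -1.257]
force: [-0.2, 7.9, 3.6]
opening: 0.061
```

```bash
python3 st.py
```

```text
13.225 [ 0.57351476 -0.00156598  0.02229391] [0.0025 0.1753] F(lat,al,z) -0.7 7.9 3.6 -3.88 [-0.0674 -0.9976 -0.014 ]
```

>>> {"method": "carry_out", "body": {"increments": [{"linear": [0.005, 0.0, -0.0], "yaw": 0}, {"linear": [0.009, 0.0, -0.0], "yaw": 0}, {"linear": [0.013, 0.0, -0.0], "yaw": 0}, {"linear": [0.016, 0.0, -0.0], "yaw": 0}, {"linear": [0.018, 0.0, -0.0], "yaw": 0}]}}

```text
t: 13.85
tool_pos: [0.5723, -0.0191, 0.0223]
orientation: [-1.153, 1.253, -1.256]
force: [-1.0, 7.2, 3.7]
opening: 0.0604
```

```bash
python3 st.py;  python3 - <<'E'
from plant import robot
from h import *
for n,c in (("top",(180,240,240,380)),("scene",(180,280,200,360))):
    im=robot.read_camera(n);cv2.imwrite(f"pics/{n}10.png",cv2.resize(im[c[0]:c[1],c[2]:c[3]],None,fx=4.8,fy=4.8,interpolation=cv2.INTER_CUBIC))
E
```

```text
13.85 [ 0.57234664 -0.01907718  0.02232551] [0.0025 0.1577] F(lat,al,z) -1.5 7.1 3.7 -3.89 [-0.0676 -0.9976 -0.0151]
```

View pics/top10.png

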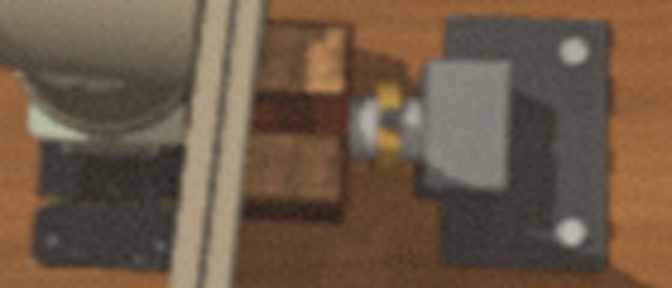

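View pics/scene10.png

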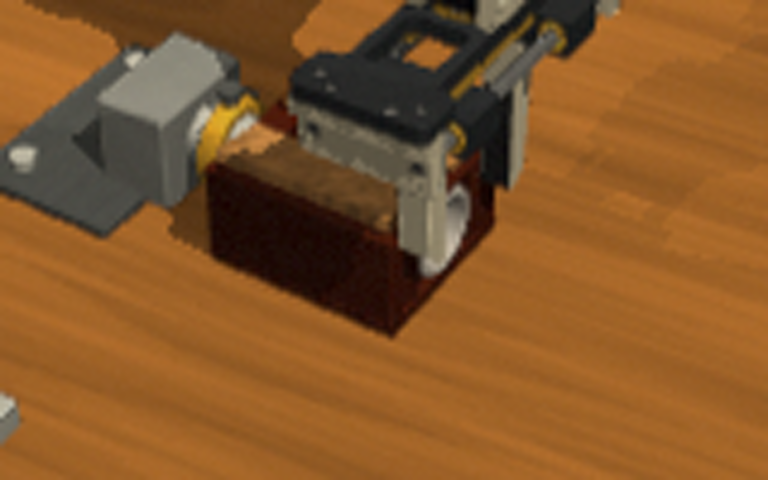

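The support is well onto the spigot, square to it, with about 13 mm left to the ring. I'll slow down and feel for contact.

>>> {"method": "carry_out", "body": {"increments": [{"linear": [0.003, 0.0, -0.0], "yaw": 0}, {"linear": [0.005, 0.0, -0.0], "yaw": 0}, {"linear": [0.007, 0.0, -0.0], "yaw": 0}, {"linear": [0.009, 0.0, -0.0], "yaw": 0}]}}

```text
t: 14.45
tool_pos: [0.5717, -0.028, 0.0223]
orientation: [-1.153, 1.253, -1.256]
force: [0.5, 7.0, 3.0]
opening: 0.0605
```

```bash
python3 st.py
```

```text
14.45 [ 0.5716818  -0.0280213   0.02228823] [0.0024 0.1488] F(lat,al,z) 0.1 7.0 3.0 -3.89 [-0.0677 -0.9976 -0.0154]
```

>>> {"method": "carry_out", "body": {"increments": [{"linear": [0.0008, 0.0, 0.0], "yaw": 0}, {"linear": [0.0016, 0.0, 0.0], "yaw": 0}, {"linear": [0.0024, 0.0, 0.0], "yaw": 0}]}}

```text
t: 14.82
tool_pos: [0.5715, -0.0303, 0.0223]
orientation: [-1.153, 1.254, -1.256]
force: [0.9, 5.5, 2.4]
opening: 0.0606
```

>>> {"method": "carry_out", "body": {"increments": [{"linear": [0.0008, 0.0, 0.0], "yaw": 0}, {"linear": [0.0016, 0.0, 0.0], "yaw": 0}]}}

```text
t: 15.08
tool_pos: [0.5714, -0.0319, 0.0224]
orientation: [-1.153, 1.254, -1.255]
force: [0.1, 4.9, 1.8]
opening: 0.0606
```

```bash
python3 st.py
```

```text
15.075 [ 0.57139205 -0.03188112  0.02235414] [0.0024 0.1449] F(lat,al,z) -0.2 4.9 1.8 -3.9 [-0.0677 -0.9976 -0.0159]
```

>>> {"method": "carry_out", "body": {"increments": [{"linear": [0.0006, 0.0, 0.0], "yaw": 0}, {"linear": [0.0012, 0.0, 0.0], "yaw": 0}]}}

```text
t: 15.32
tool_pos: [0.5713, -0.0331, 0.0223]
orientation: [-1.153, 1.254, -1.255]
force: [0.1, 5.1, 1.7]
opening: 0.0602
```

>>> {"method": "carry_out", "body": {"increments": [{"linear": [0.0006, 0.0, 0.0], "yaw": 0}, {"linear": [0.0012, 0.0, 0.0], "yaw": 0}]}}

```text
t: 15.58
tool_pos: [0.5712, -0.0334, 0.0223]
orientation: [-1.152, 1.255, -1.254]
force: [0.2, 9.2, 2.5]
opening: 0.0603
```

```bash
python3 st.py
```

```text
15.575 [ 0.57119762 -0.03343041  0.02232538] [0.0023 0.1433] F(lat,al,z) -0.4 9.2 2.5 -3.9 [-0.0678 -0.9975 -0.0175]
```

Contact: motion stalled at 143.3 mm, where I predicted the ring at 143.5, and the force rose to 9 N. I'll build to about 18–19 N at the wrist, which is 15 N plus a few N of bench friction, and hold.

>>> {"method": "carry_out", "body": {"increments": [{"linear": [0.0006, 0.0, 0.0], "yaw": 0}, {"linear": [0.001, 0.0, 0.0], "yaw": 0}]}}

```text
t: 15.82
tool_pos: [0.5712, -0.0334, 0.0224]
orientation: [-1.15, 1.255, -1.253]
force: [0.7, 10.6, 2.1]
opening: 0.0606
```

```bash
python3 st.py
```

```text
15.825 [ 0.57119017 -0.03337584  0.02236063] [0.0023 0.1434] F(lat,al,z) -0.1 10.6 2.1 -3.89 [-0.0676 -0.9975 -0.0192]
```

>>> {"method": "carry_out", "body": {"increments": [{"linear": [0.0013, 0.0, 0.0], "yaw": 0}, {"linear": [0.0017, 0.0, 0.0], "yaw": 0}]}}

```text
t: 16.08
tool_pos: [0.5712, -0.0333, 0.0224]
orientation: [-1.148, 1.256, -1.251]
force: [1.2, 14.7, 2.7]
opening: 0.0602
```

```bash
python3 st.py
```

```text
16.075 [ 0.57117753 -0.03331387  0.02240599] [0.0023 0.1435] F(lat,al,z) 0.2 14.7 2.7 -3.88 [-0.0673 -0.9975 -0.0219]
```

>>> {"method": "carry_out", "body": {"increments": [{"linear": [0.0019, 0.0, 0.0], "yaw": 0}, {"linear": [0.0021, 0.0, 0.0], "yaw": 0}, {"linear": [0.0021, 0.0, 0.0], "yaw": 0}]}}

```text
t: 16.45
tool_pos: [0.5712, -0.0332, 0.0224]
orientation: [-1.146, 1.257, -1.248]
force: [1.5, 13.5, 2.6]
opening: 0.0604
```

```bash
python3 st.py
```

```text
16.45 [ 0.57120448 -0.03321064  0.02244415] [0.0023 0.1436] F(lat,al,z) 0.7 13.5 2.6 -3.86 [-0.0669 -0.9974 -0.0252]
```

>>> {"method": "carry_out", "body": {"increments": [{"linear": [0.0022, 0.0, 0.0], "yaw": 0}, {"linear": [0.0028, 0.0, 0.0], "yaw": 0}, {"linear": [0.0028, 0.0, 0.0], "yaw": 0}]}}

```text
t: 16.82
tool_pos: [0.5712, -0.0331, 0.0225]
orientation: [-1.143, 1.259, -1.245]
force: [0.9, 17.1, 2.1]
opening: 0.0608
```

```bash
python3 st.py
```

```text
16.825 [ 0.57115549 -0.03312914  0.0224519 ] [0.0022 0.1436] F(lat,al,z) -0.3 17.1 2.1 -3.84 [-0.0665 -0.9974 -0.0294]
```

17 N. I'll hold at slightly above this for a little over a second.

>>> {"method": "carry_out", "body": {"increments": [{"linear": [0.003, 0.0, 0.0], "yaw": 0}, {"linear": [0.003, 0.0, 0.0], "yaw": 0}, {"linear": [0.003, 0.0, 0.0], "yaw": 0}, {"linear": [0.003, 0.0, 0.0], "yaw": 0}, {"linear": [0.003, 0.0, 0.0], "yaw": 0}]}}

```text
t: 17.45
tool_pos: [0.5712, -0.033, 0.0225]
orientation: [-1.14, 1.261, -1.241]
force: [0.6, 18.4, 3.2]
opening: 0.0607
```

>>> {"method": "carry_out", "body": {"increments": [{"linear": [0.003, 0.0, 0.0], "yaw": 0}, {"linear": [0.003, 0.0, 0.0], "yaw": 0}, {"linear": [0.003, 0.0, 0.0], "yaw": 0}, {"linear": [0.003, 0.0, 0.0], "yaw": 0}, {"linear": [0.003, 0.0, 0.0], "yaw": 0}]}}

```text
t: 18.08
tool_pos: [0.5711, -0.0328, 0.0225]
orientation: [-1.137, 1.262, -1.237]
force: [1.0, 17.9, 3.4]
opening: 0.0603
```

```bash
python3 st.py
```

```text
18.075 [ 0.57110088 -0.03281011  0.02254994] [0.0022 0.1439] F(lat,al,z) -0.2 17.9 3.4 -3.78 [-0.0653 -0.9971 -0.0385]
```

Held 1.25 s at about 18 N. Sliding friction took about 5 N, so the ring felt roughly 13 N. One more second at about 20 N is still safely below slip.

>>> {"method": "carry_out", "body": {"increments": [{"linear": [0.0034, 0.0, 0.0], "yaw": 0}, {"linear": [0.0034, 0.0, 0.0], "yaw": 0}, {"linear": [0.0034, 0.0, 0.0], "yaw": 0}, {"linear": [0.0034, 0.0, 0.0], "yaw": 0}, {"linear": [0.0034, 0.0, 0.0], "yaw": 0}]}}

```text
t: 18.7
tool_pos: [0.5711, -0.0327, 0.0226]
orientation: [-1.133, 1.264, -1.233]
force: [1.8, 19.6, 2.7]
opening: 0.0604
```

>>> {"method": "carry_out", "body": {"increments": [{"linear": [0.0034, 0.0, 0.0], "yaw": 0}, {"linear": [0.0034, 0.0, 0.0], "yaw": 0}, {"linear": [0.0034, 0.0, 0.0], "yaw": 0}, {"linear": [0.0034, 0.0, 0.0], "yaw": 0}, {"linear": [0.0034, 0.0, 0.0], "yaw": 0}]}}

```text
t: 19.32
tool_pos: [0.571, -0.0325, 0.0227]
orientation: [-1.13, 1.266, -1.229]
force: [1.9, 20.1, 2.8]
opening: 0.0604
```

```bash
python3 st.py
```

```text
19.325 [ 0.57104064 -0.03245625  0.0226564 ] [0.0021 0.1443] F(lat,al,z) 0.5 20.1 2.8 -3.72 [-0.0641 -0.9968 -0.0488]
```

Now I'll back off, lift clear, and look.

>>> {"method": "carry_out", "body": {"increments": [{"linear": [-0.008, 0, 0], "yaw": 0}, {"linear": [-0.025, 0, 0], "yaw": 0}, {"linear": [-0.03, -0.05, 0], "yaw": 0}, {"linear": [-0.03, -0.11, 0], "yaw": 0}, {"linear": [0.0, -0.16, 0], "yaw": 0}]}}

```text
t: 19.95
tool_pos: [0.5683, -0.0389, 0.1849]
orientation: [-1.13, 1.263, -1.228]
force: [1.7, -0.8, -0.1]
opening: 0.0606
```

>>> {"method": "carry_out", "body": {"increments": [{"linear": [0.05, -0.04, 0], "yaw": 0}, {"linear": [0.1, -0.06, 0], "yaw": 0}, {"linear": [0.11, -0.06, 0], "yaw": 0}, {"linear": [0.11, -0.06, 0], "yaw": 0}, {"linear": [0.11, -0.06, 0], "yaw": 0}]}}

```text
t: 20.58
tool_pos: [0.5599, -0.1499, 0.2382]
orientation: [-1.131, 1.264, -1.226]
force: [0.4, -0.6, 0.9]
opening: 0.0604
```

```bash
python3 st.py; python3 - <<'E'
from plant import robot
from h import *
p=robot.camera_params("wrist"); im=robot.read_camera("wrist"); cv2.imwrite("pics/w11.png",im); np.savez("w11.npz",**p)
for n,c in (("top",(160,260,190,390)),("scene",(150,310,150,390))):
    im=robot.read_camera(n);cv2.imwrite(f"pics/{n}11.png",cv2.resize(im[c[0]:c[1],c[2]:c[3]],None,fx=3.3,fy=3.3,interpolation=cv2.INTER_CUBIC))
E
```

```text
20.575 [ 0.55991493 -0.14990172  0.2382302 ] [-0.0012  0.0264] F(lat,al,z) 0.4 -0.6 0.9 -3.53 [-0.0607 -0.9969 -0.0491]
```

View pics/w11.png

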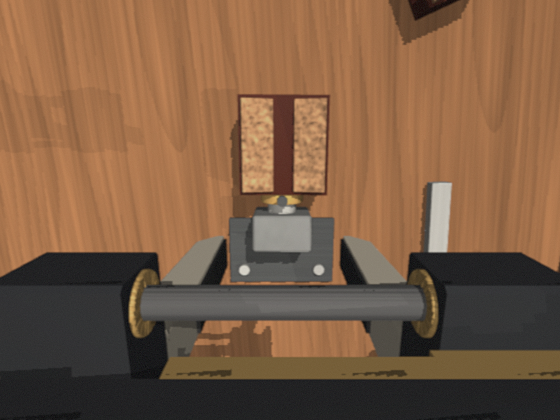

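View pics/scene11.png

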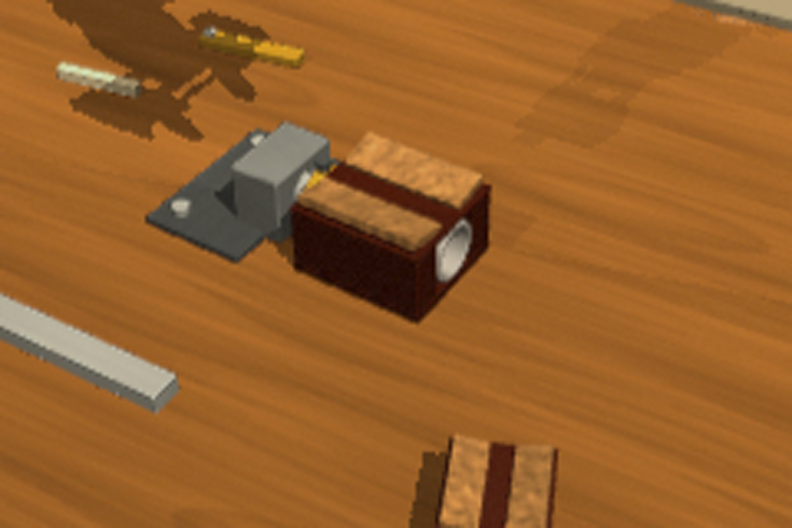

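The support is on the spigot, with its front edge at row 195 against the ring at row 200. I'll measure the ring and the seating.

```bash
python3 - <<'E'
from h import *
im=cv2.imread("pics/w11.png"); cv2.imwrite("pics/c11.png",cv2.resize(im[80:260,220:345],None,fx=3.3*1.0,fy=3.3,interpolation=cv2.INTER_CUBIC))
cv2.imwrite("pics/c11b.png",cv2.resize(im[180:260,230:340],None,fx=7,fy=7,interpolation=cv2.INTER_CUBIC))
E
```

```text
(no output)
```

View pics/c11b.png

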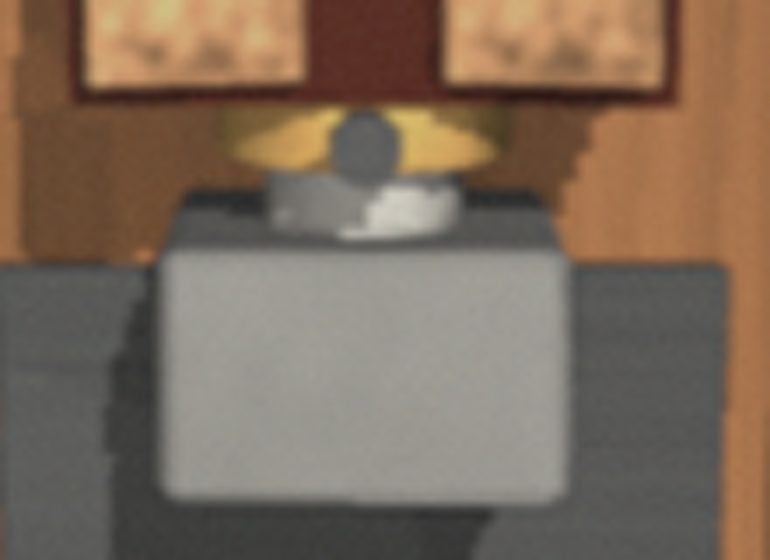

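```bash
python3 - <<'E'
from plant import robot
from h import *
p=dict(np.load("w11.npz"))
C=lambda x,y:((x+.5)/7-.5+230,(y+.5)/7-.5+180)
r=lambda n,q,z:print(n,[np.round(np.array(fx(ray(p,C(*u),z)))*1000,1).tolist() for u in q])
r("front wood edge",[(78,102),(678,102)],.0595)
r("screw",[(366,146)],.062)
r("housing",[(160,248),(567,248),(562,498),(165,498)],.06)
r("ring back top",[(366,175)],.058)
# bystanders: top view before/after
a=cv2.imread("pics/top0.png"); b=robot.read_camera("top"); cv2.imwrite("pics/top12.png",b)
d=cv2.absdiff(a,b).max(2)
for n,(u,v,w,h) in dict(bar=(310,122,90,24),gauge=(375,266,46,20),blank=(410,226,40,14),crown=(100,172,70,30),fixB=(400,135,90,65),small=(205,115,45,48)).items(): print(n,(d[v:v+h,u:u+w]>60).sum())
E
```

```text
front wood edge [[-46.9, 24.4], [51.0, 24.7]]
screw [[-0.0, 17.7]]
housing [[-33.9, 0.2], [33.3, 0.3], [33.3, -42.9], [-33.6, -42.9]]
ring back top [[0.0, 12.1]]
bar 1034
gauge 126
blank 5
crown 0
fixB 773
small 0
```

View pics/top12.png

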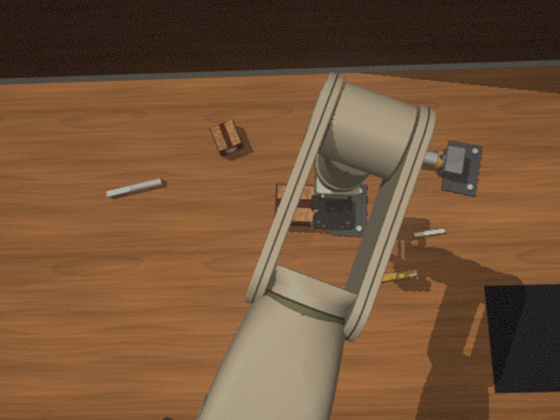

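The support's front edge is at 24.5 mm, and the ring face measured 23.6–24.8 mm. The thumbscrew is at 17.7 mm, against 17.6 before, so the ring did not slip. Differences in the bar, gauge and second-fixture areas are the arm blocking the view. The tool is clear, so I'll hand in.

```bash
python3 -c "
from plant import robot
s=robot.read_state(); print(s['t'],s['force']); print(robot.close_job())"
```

```text
20.775 [-0.0739822   0.04199193 -0.30917717]
the job is handed in; nothing more can be done
None
```

The large rosewood support is on the spigot of the nearest fixture, seated against the brass ring, and the job was handed in at about 20.8 s of the 61 s allowed. I squared it up with a two-finger push on its +y end and shifted it about 5 mm sideways. I then slid it on until it met the ring.

- **Pressing:** I held 17–18 N at the wrist for about 1.2 s, then 19.6–20 N for another 1.2 s. Bench friction took about 5 N, so the ring felt roughly 13–15 N, an estimate rather than a measurement. That is well under its 35 N slip.
- **Seating:** The support's end measured 24.5 mm from the housing, and the ring face measured 23.6–24.8 mm beforehand. The ring's thumbscrew read 17.7 mm against 17.6 mm before, so it did not slip. At the last look the support was within about 2 mm of the spigot's line and square to it.
- **Other tools:** The crowning tool, saddle blank and small support showed no change in the top view. The arm partly or wholly hid the leveling bar, feeler gauge and second fixture there. The wrist view showed the bar where it had been, and I never moved near the other two. The gripper was clear of everything when I handed in.
- **Small disagreement:** The last sideways check put the support 0.7 mm off the spigot's axis, within the 1.5 mm clearance. The top camera read a few millimetres differently from the wrist camera, so I relied on the wrist camera.

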